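Knock out the jammed filter cartridge

ROBOT

A 7-joint arm with a two-finger parallel gripper is mounted at the origin on the work surface. World frame = base frame: x ahead of the robot, y to its left, z up, the work surface at z = 0. Lengths are in m, angles in rad, forces in N, time in s.
With the tool pointing down it reaches from about 0.425 to 0.8 m from the base axis. Payload 8.3 kg.
Tool frame: the origin (TCP) lies midway between the tips of the shut fingers; the grasp point (between the pads) lies 19 mm behind it; z points along the fingers, y is the direction in which the jaws open and shut (so a half turn about z gives the same grasp; the last joint's range is limited). The gripper opens to 85 mm and grips with 20 to 120 N. Pads are 22 mm wide; open, the fingers measure 114 mm over their backs; the gripper's body (76 mm by 85 mm) begins 54 mm behind the grasp point. The pads swing forward as they close: fully open they stand 13 mm farther back than shut.
Start: joints at [1.196, 0.383, 0.016, 1.37, -0.006, 1.388, -0.046], TCP at [0.192, -0.595, 0.231] pointing down, gripper open.
Joint ranges: [-2.95, 2.95], [-0.25, 2.06], [-1.52, 1.56], [0.18, 2.33], [-1.44, 4.58], [0.02, 2.06], [-3.01, 3.01]. Speed limits (rad/s): [2.39, 2.39, 3.01, 3.01, 3.14, 3.14, 3.14].

INTERFACE

Orientations are given as a unit quaternion [w, x, y, z].
In Python, from cell import env, vision, job, models gives the robot as it stands. Calls block until the motion is done:
- env.move_ptp(position, orientation): joint-space move of the TCP to a pose.
- env.move_l(position, orientation=None, feed=0.15): straight line of the TCP; orientation=None keeps the orientation; feed is the mean speed in m/s.
- env.move_joints(angles): joint-space move.
- env.gripper_open() and env.close(f_grip=None): open the fingers fully, or close them until they stop; f_grip is the grip in N (None keeps the last).
- env.hold(seconds).
- env.ik(position, orientation): joint angles nearest the present ones, or None.
- env.read_state(): the state.
- vision.camera(name): name is "scene" or "side" or "wrist"; returns a dict with "color" (384x512x3 uint8, red, green, blue), "depth" (384x512 float32, m along the optical axis (not along the pixel's ray), 0 where there is no reading), "intrinsics" (3x3 intrinsics, pixels), "rvec" (rotation vector, rad) and "tvec" (3), from world to camera coordinates, as OpenCV has them; the wrist camera has in their place "hand_eye" (4x4, takes a point from camera to tool coordinates, whose origin is the TCP and whose axes are the flange's). Camera axes: x right, y down, z forward; pixel columns grow to the right and rows downward; lengths in m; the calibration is good to about 2 mm. The wrist camera is an equidistant fisheye: a pixel r from the principal point sees the ray r / f radians off the axis. A picture is of the moment at which its call begins: read the wrist's pose just before it.
A pose or a line that the arm cannot do raises env.Unreachable and nothing moves.
- job.hand_in(): hands the job in, once; it reports no verdict.
Trained networks look in a picture, given as the dict that the camera call returned (one of the last four; its "shot" number tells which), for a name from the list of things; names that differ only in an ending like _2 or _b are one class to them, and where a whole thing is asked for, a point or a joint stands for the part that bears it (a point fixed in the world has none). Each returns a list of dicts, best first, with "score" (0 to 1); they miss things now and then, are a little off and sometimes report something else, mostly with a low value. They report only what shows in the picture. A call takes as long as a camera call. They do not tell look-alikes from the thing itself.
- models.cut_out(label, picture): "mask" (384x512 bool, what is visible of it) and "rect" ([left, top, right, bottom] in pixels, round what is visible of it).
The state is a dict: "clock": time; "qpos": joint angles; "joint_vel": joint speeds; "joint_torque": joint torques, N m; "tool_pos": TCP position; "ee_rot": TCP orientation; "force": force on the tool from outside, world axes, zero at the start; "moment": the same for the moment, N m; "opening": finger opening in m.
Only numpy, scipy, OpenCV 4.12 (cv2) and the standard library are available. Lean on these libraries where they do the work, as an engineer would, in place of code of your own. Each camera call takes 0.05 s, during which the arm holds its last target. There are 200 camera calls.

TASK

One of the three orange cartridges in the microscope filter magazine is jammed; the two sound ones give softly and spring back. Feel for it by pressing the cartridges from behind with the blue-handled push rod through the access holes in the back, never hard (the glass breaks above 30 N), and drive the jammed one part of the way out of its mouth with the rod. Put the rod back on the black pad, then draw the jammed cartridge out and set it down gently in the grey tray without dropping it, leaving the sound cartridges home and the oil bottle, slide box and objective undisturbed.

Things in the scene. Friction and masses are not known exactly. Their poses are not given: they have to be found in the camera images.
- bay_a: one of three look-alike filter bays, fixed side by side (50 mm pitch, order varies): white block, black lid, 55 (x) x 50 (y) x 86 mm tall. Origin: centre of its underside, on the bench; +x points out of its mouth, away from the robot. A level pocket runs along x at y = 0, centred at z = 60 mm, 26 wide, 25.5 mm high; mouth at x = +27.5 mm
- bay_b: as bay_a. In every bay the dark steel back wall (facing the robot, x = -27.5 to -21.5 mm) has a square access hole 16 x 16 mm, centred at y = 0, z = 60 mm, that leads to the cartridge's back
- bay_c: as bay_a and bay_b
- cart_a: one of three look-alike orange filter cartridges, 45 (x) x 24 (y) x 24 mm tall, 60 g, glass window in front. Origin: centre of its underside; x along its length, +x to the front. Home: origin at x = 5, y = 0, z = 48 mm of the bay of the same letter, front flush with the mouth, back at x = -17.5 mm of the bay; nothing to pull by. The glass breaks above 30 N
- cart_b: as cart_a, in bay_b. Any sound cartridge (of a, b, c) pressed from behind gives at about 2 N, moves up to 12 mm against its return spring (4 N there) to a hard stop, and springs home when let go; it cannot come out
- cart_c: as cart_a, in bay_c. The jammed one (any of a, b, c) does not stir below about 8 N (it may need 16 N), then slides with the same drag and stays where it is left: it is still held firmly in the mouth when 35 mm out, and comes loose when wholly out (45 mm)
- rod: push rod, 120 g, lying on its pad: blue handle 60 (x) x 16 (y) x 26 mm tall with a steel pin 8 mm thick and 52 mm long standing out of its +x end. Origin: centre of the handle's underside; the pin's axis is 13 mm above it, the tip at x = +82 mm. It may be used lying level, pin ahead
- rod_tip (a point): tip of the rod's pin
- pad: black rubber pad 160 x 160 x 4 mm, fixed to the bench; origin: centre of its underside; the rod starts on it and goes back on it
- tray: grey open tray 160 x 160 mm, 25 mm high, walls and floor 4 mm thick, fixed; origin: centre of its underside
- oil: amber immersion-oil bottle, 36 mm across, 70 mm tall, standing; origin: centre of its underside; leave alone
- slidebox: green slide box 85 x 60 x 35 mm; origin: centre of its underside; leave alone
- objective: steel microscope objective standing on its thread end, 26 mm across, 45 mm tall; origin: centre of its underside; leave alone
Mind the look-alikes: they are no part of the job. Of the things that look like the rod, take the one that is nearest to the robot's base at the start. Several things have the shape of the pad; the one meant has the colours described above.

How it is judged:
By the outcome, as a careful person would: the job done as asked, in the order asked, and still so for the second after the job is handed in, with the robot touching nothing.
It also fails if it takes over 72 s, if anything falls off the work surface, if the arm or the gripper's body presses on something with over 40 N, if the wrist force passes 120 N, or if a joint passes its speed limit or range.

## Working session

There is one attempt and no reset: what is moved stays moved. The work goes in short steps, each a Python script; the robot and the scene stay as the last script left them, time stands still between calls to the robot, and variables do not carry over. Pictures are saved under pics/ and viewed, about 8 in all and at most 12, crops included, and the job is handed in when it is done.

```bash
ls; mkdir -p pics
cat > h.py <<'E'
import numpy as np, cv2
from cell import env, vision, job, models
from scipy.spatial.transform import Rotation as R
def save(n,img,s=1):
    cv2.imwrite('pics/'+n,cv2.cvtColor(cv2.resize(img,None,fx=s,fy=s),cv2.COLOR_RGB2BGR))
def cloud(p):
    d=p['depth'];K=p['intrinsics'];v,u=np.indices(d.shape)
    c=np.stack([(u-K[0,2])/K[0,0]*d,(v-K[1,2])/K[1,1]*d,d],-1)
    Rm=cv2.Rodrigues(np.array(p['rvec'],float))[0]
    w=(c-np.array(p['tvec']).ravel())@Rm
    w[d<=0]=np.nan
    return w
E
python3 - <<'E'
from h import *
a=vision.camera('scene');b=vision.camera('side')
np.savez('shots.npz',sc=a['color'],wc=cloud(a),ss=b['color'],ws=cloud(b))
save('both.png',np.vstack([a['color'],b['color']])[:, :],0.78)
for n,p in(('scene',a),('side',b)):
  W=cloud(p)
  for l in ['bay_a','cart_a','rod','pad','tray','oil','slidebox','objective']:
    for r in models.cut_out(l,p)[:5]:
      q=W[r['mask']];q=q[~np.isnan(q[:,0])]
      print(n,l,round(r['score'],2),np.round(r['rect']).astype(int).tolist(),np.round(np.percentile(q,[3,50,97],axis=0),3).tolist() if len(q) else None)
s=env.read_state();print(s['clock'],s['ee_rot'],s['force'])
E
```

```text
pics
scene bay_a 0.92 [326, 188, 349, 224] [[0.582, 0.062, 0.011], [0.63, 0.086, 0.069], [0.635, 0.109, 0.088]]
scene bay_a 0.82 [310, 190, 330, 230] [[0.583, 0.012, 0.013], [0.633, 0.035, 0.069], [0.638, 0.06, 0.088]]
scene bay_a 0.69 [287, 193, 314, 228] [[0.587, -0.041, 0.014], [0.635, -0.021, 0.066], [0.642, 0.009, 0.088]]
scene cart_a 0.5 [333, 206, 343, 210] [[0.628, 0.072, 0.048], [0.632, 0.084, 0.06], [0.635, 0.096, 0.071]]
scene cart_a 0.49 [315, 208, 323, 214] [[0.632, 0.025, 0.05], [0.635, 0.036, 0.061], [0.639, 0.047, 0.072]]
scene cart_a 0.47 [368, 178, 442, 218] [[0.439, 0.241, 0.001], [0.515, 0.325, 0.006], [0.601, 0.399, 0.025]]
scene cart_a 0.33 [310, 190, 329, 227] [[0.588, 0.014, 0.015], [0.633, 0.037, 0.066], [0.638, 0.059, 0.088]]
scene rod 0.73 [97, 192, 129, 208] [[0.436, -0.577, -0.001], [0.461, -0.544, 0.016], [0.495, -0.492, 0.028]]
scene rod 0.48 [164, 186, 181, 210] [[0.434, -0.383, 0.005], [0.474, -0.363, 0.022], [0.529, -0.336, 0.032]]
scene pad 0.83 [152, 185, 215, 225] [[0.398, -0.413, -0.0], [0.488, -0.331, 0.004], [0.555, -0.26, 0.007]]
scene pad 0.7
[... 1872 characters left out ...]
], [0.523, 0.326, 0.005], [0.598, 0.4, 0.024]]
side oil 0.72 [297, 142, 305, 157] [[0.715, 0.216, -0.002], [0.729, 0.224, 0.033], [0.795, 0.356, 0.068]]
side oil 0.19 [265, 261, 308, 289] [[0.432, -0.386, 0.011], [0.46, -0.372, 0.025], [0.516, -0.344, 0.031]]
side slidebox 0.77 [341, 209, 380, 236] [[0.679, -0.256, -0.0], [0.717, -0.235, 0.031], [0.764, -0.185, 0.036]]
side objective 0.53 [325, 168, 333, 182] [[0.758, 0.042, -0.0], [0.768, 0.049, 0.022], [0.781, 0.061, 0.044]]
side objective 0.2 [268, 263, 309, 291] [[0.433, -0.386, 0.005], [0.465, -0.37, 0.022], [0.53, -0.331, 0.031]]
0.9 [-3.54405399e-05  9.87868576e-01  1.55292225e-01  1.33888469e-05] [ 0.24807216 -0.65602828  0.39807062]
```

Run:
```python
from h import *
z=np.load('shots.npz')
a=z['sc'];b=z['ss']
A=cv2.resize(a[130:280,80:480],None,fx=2,fy=2,interpolation=cv2.INTER_CUBIC)[:, :800]
B=cv2.resize(b[130:384,100:400],None,fx=1.15,fy=1.15)
C=np.zeros((300+B.shape[0],800,3),np.uint8);C[:300]=A;C[300:,:B.shape[1]]=B
# close crop rod
r=cv2.resize(b[235:320,230:350],None,fx=3.5,fy=3.4,interpolation=cv2.INTER_CUBIC);C[300:300+r.shape[0],360:360+r.shape[1]]=r[:C.shape[0]-300]
save('a.png',C)
# rod axis from side & scene clouds: handle top & pin
for c,w,(x0,y0,x1,y1) in ((a,z['wc'],(155,180,190,215)),(b,z['ws'],(255,250,320,300))):
  s=w[y0:y1,x0:x1].reshape(-1,3);k=c[y0:y1,x0:x1].reshape(-1,3).astype(int)
  blue=(k[:,2]>k[:,0]+50)&(s[:,2]>.024)
  pin=(s[:,2]>.009)&(s[:,2]<.026)&~(k[:,2]>k[:,0]+30)
  for m in(blue,pin):
    q=s[m];print(len(q),np.round(q.mean(0),4) if len(q) else'',np.round(q.min(0),3),np.round(q.max(0),3))
  q=s[blue];rc=cv2.minAreaRect((q[:,:2]*1000).astype(np.float32));print(rc)
# bays top/back edges
w=z['wc'].reshape(-1,3);m=(w[:,2]>.08)&(w[:,2]<.095)&(abs(w[:,0]-.61)<.06)&(w[:,1]>-.07)&(w[:,1]<.14)
for ww in('wc','ws'):
  w=z[ww].reshape(-1,3);m=(w[:,2]>.081)&(w[:,2]<.095)&(abs(w[:,0]-.61)<.06)&(w[:,1]>-.07)&(w[:,1]<.14)
  print(ww,m.sum(),cv2.minAreaRect((w[m][:,:2]*1000).astype(np.float32)),np.median(w[m][:,2]))
```

```text
64 [ 0.4645 -0.3643  0.0289] [ 0.434 -0.381  0.024] [ 0.493 -0.349  0.033]
46 [ 0.504  -0.3472  0.0184] [ 0.433 -0.385  0.009] [ 0.534 -0.328  0.023]
((461.651611328125, -365.1984558105469), (60.71638870239258, 15.5628662109375), 23.259267807006836)
181 [ 0.4572 -0.3706  0.0294] [ 0.43  -0.387  0.024] [ 0.487 -0.351  0.032]
70 [ 0.5103 -0.3471  0.0194] [ 0.439 -0.387  0.009] [ 0.534 -0.334  0.023]
((459.1671447753906, -368.52587890625), (59.563682556152344, 16.72993278503418), 23.969682693481445)
wc 720 ((608.7245483398438, 34.653446197509766), (61.643428802490234, 150.26846313476562), 2.6755897998809814) 0.08561122706032825
ws 417 ((610.3993530273438, 32.96904754638672), (57.50410079956055, 152.99774169921875), 3.158545970916748) 0.08539437052101102
```

View pics/a.png

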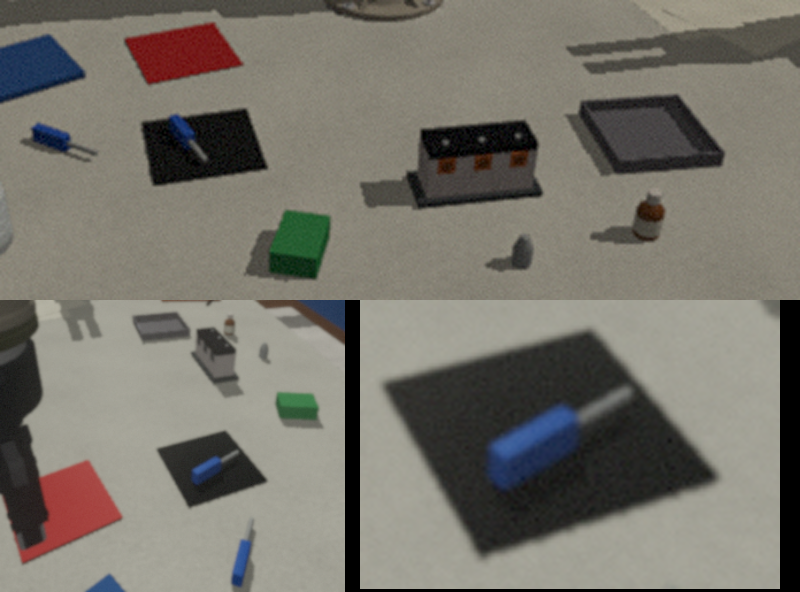

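Picture 1: two rods. One is on the black pad at scene px (172,198), about 0.59 m from the base. The other is on the bench at (113,200), about 0.71 m. I'm taking the one on the black pad. The pads are black, red and blue, and the bays show at (287–349, 188–230). Next I'll go above the rod and look with the wrist camera.

```bash
cat >> h.py <<'E'
def down(deg): a=np.radians(deg)/2; return np.array([0,np.cos(a),np.sin(a),0])
def wshot():
    s=env.read_state();p=vision.camera('wrist');d=p['depth'];K=p['intrinsics'];v,u=np.indices(d.shape)
    x=(u-K[0,2])/K[0,0];y=(v-K[1,2])/K[1,1];t=np.hypot(x,y)+1e-9
    k=np.tan(t)/t*d; c=np.stack([x*k,y*k,d],-1); c[(d<=0)|(t>1.3)]=np.nan
    H=np.array(p['hand_eye']);c=c@H[:3,:3].T+H[:3,3]
    q=s['ee_rot'];c=c@R.from_quat([q[1],q[2],q[3],q[0]]).as_matrix().T+s['tool_pos']
    return p,c
E
python3 - <<'E'
from h import *
env.move_ptp([.460,-.367,.14],down(23.5))
p,W=wshot();k=p['color'].astype(int)
np.savez('w1.npz',c=p['color'],W=W)
s=env.read_state();print(s['clock'],s['tool_pos'],np.round(s['qpos'],2),s['force'],p['hand_eye'])
near=np.hypot(W[...,0]-.48,W[...,1]+.36)<.09
blue=near&(k[...,2]>k[...,0]+40)&(W[...,2]>.022)
q=W[blue];print(len(q),np.median(q[:,2]),cv2.minAreaRect((q[:,:2]*1000).astype(np.float32)))
pin=near&~(k[...,2]>k[...,0]+30)&(W[...,2]>.012)&(W[...,2]<.03)
q=W[pin];print(len(q),np.round(q.min(0),3),np.round(q.max(0),3))
save('w1.png',p['color'])
E
```

```text
2.3083 [ 0.45877461 -0.36919057  0.14041673] [ 0.75  0.37 -0.16  1.6   0.06  1.18 -0.59] [-0.15208966  0.26704344  0.01834751] [[-2.41001284e-04 -9.48709135e-01 -3.16150154e-01  8.08671354e-02]
 [ 9.99998555e-01  3.03470105e-04 -1.67295758e-03 -8.62369987e-04]
 [ 1.68309226e-03 -3.16150100e-01  9.48707690e-01 -1.43099591e-01]
 [ 0.00000000e+00  0.00000000e+00  0.00000000e+00  1.00000000e+00]]
1224 0.0303178554294133 ((469.6034851074219, -391.1169738769531), (58.390995025634766, 73.50094604492188), 24.305227279663086)
520 [ 0.484 -0.356  0.016] [ 0.533 -0.329  0.023]
```

View pics/w1.png

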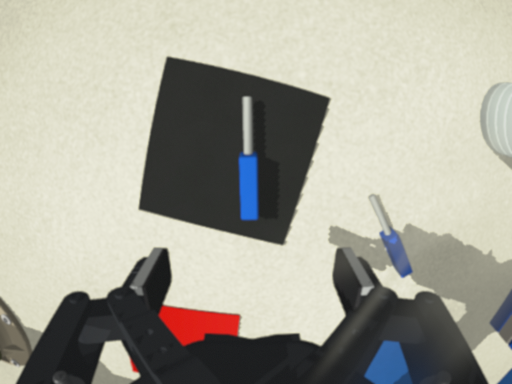

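Picture 2: the rod's handle is at (248,188) and its pin points up to (247,98), on the black pad. The decoy rod is at (395,245). I'll refine the pose and grasp.

Run:
```python
from h import *
z=np.load('w1.npz');W=z['W'];k=z['c'].astype(int)
sub=np.zeros(W.shape[:2],bool);sub[90:230,225:270]=1
b=sub&(k[...,2]>k[...,0]+40)&(W[...,2]>.024)
q=W[b];rc=cv2.minAreaRect((q[:,:2]*1000).astype(np.float32));print(rc,np.median(q[:,2]))
pad=(k.max(-1)<70);pad[:50]=0;pad[250:]=0;pad[:,:130]=0;pad[:,335:]=0
q=W[pad|(sub&(W[...,2]>.0))];q=q[~np.isnan(q[:,0])];q=W[pad];q=q[(abs(q[:,2]-.004)<.004)];print('pad',cv2.minAreaRect((q[:,:2]*1000).astype(np.float32)))
s=env.read_state();print(s['clock'],s['tool_pos'],s['ee_rot'],env.ik([.46,-.367,.14],down(23.5)),s['qpos'])
env.hold(.3)
s=env.read_state();print(s['clock'],s['tool_pos'])
```

```text
((457.7552185058594, -364.7850341796875), (58.33640670776367, 15.96300983428955), 23.806087493896484) 0.030258349441981837
pad ((473.50689697265625, -335.9188232421875), (156.31939697265625, 157.2162628173828), 8.48012638092041)
2.3083 [ 0.45877461 -0.36919057  0.14041673] [ 6.13116764e-04  9.79393082e-01  2.01962363e-01 -1.40653334e-04] [ 0.74489535  0.37071665 -0.16052182  1.59737212  0.0627053   1.17854771
 -0.58953102] [ 0.74682657  0.37050546 -0.15840249  1.59657754  0.06298571  1.17875612
 -0.58911561]
2.6083 [ 0.45968316 -0.36755371  0.1401017 ]
```

Run:
```python
from h import *
o=down(23.8)
env.move_l([.459,-.366,.05],o,feed=.2)
env.move_l([.459,-.366,.0075],feed=.08);env.hold(.2)
s=env.read_state();print(s['tool_pos'],s['force'])
env.close(80);env.hold(.2)
s=env.read_state();print(s['clock'],s['opening'],s['tool_pos'],s['force'])
env.move_l([.459,-.366,.10],feed=.15);env.hold(.2)
s=env.read_state();print(s['opening'],s['force'])
# over toward bay: TCP high behind bays, facing yaw 3
yaw=3.;env.move_ptp([.46,.034,.18],down(yaw));env.hold(.3)
s=env.read_state();print(s['clock'],s['tool_pos'],s['force'],s['moment'])
p,W=wshot();np.savez('w2.npz',c=p['color'],W=W);save('w2.png',p['color'])
m=(W[...,2]>.080)&(W[...,2]<.095)&(abs(W[...,0]-.61)<.07)&(W[...,1]>-.08)&(W[...,1]<.15)
print(m.sum(),cv2.minAreaRect((W[m][:,:2]*1000).astype(np.float32)),np.median(W[m][:,2]))
```

```text
[ 0.4593819  -0.36626574  0.0080697 ] [ 0.35448962 -0.31796115 -0.73517623]
4.9333 0.014077375568184211 [ 0.45917704 -0.36616413  0.00776415] [-1.04307257  0.59750125  4.42137335]
0.014479558707894842 [ 0.10752361 -0.6236251  -1.00741593]
7.7083 [0.46007674 0.03348649 0.17983248] [-0.26947098 -0.50564958 -1.02297441] [-0.01841942 -0.0067432   0.0122675 ]
9502 ((602.903076171875, 35.675045013427734), (47.17767333984375, 149.90313720703125), 3.475552797317505) 0.08642999153857464
```

View pics/w2.png

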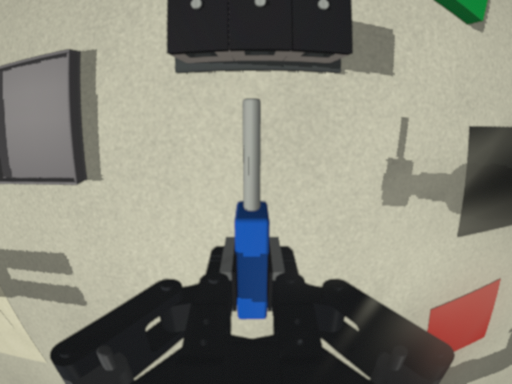

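Picture 3: the rod is level and held, its tip at (251,100). The back of the bay row is along row 52, with lid screws at (196,3), (260,2) and (324,3). I'll measure the pin and the lid in this same picture so calibration errors cancel.

Run:
```python
from h import *
z=np.load('w2.npz');W=z['W'];k=z['c'].astype(int)
sub=np.zeros(W.shape[:2],bool);sub[90:200,240:264]=1
q=W[sub&(W[...,2]>.15)]
print('pin n',len(q),'tip x',np.percentile(q[:,0],99.5), 'ztop',[np.round(np.median(q[abs(q[:,0]-x)<.004][:,2]),4) for x in(.5,.52,.535)])
l=cv2.fitLine((q[:,:2]*1000).astype(np.float32),cv2.DIST_HUBER,0,.01,.01).ravel();print('axis',np.degrees(np.arctan2(l[1],l[0])),l[2:],[np.round((lambda e:(e.min()+e.max())/2)(q[abs(q[:,0]-x)<.003][:,1]),4) for x in(.5,.515,.53)])
b=W[198:320,232:272].reshape(-1,3);kk=k[198:320,232:272].reshape(-1,3);b=b[(kk[:,2]>kk[:,0]+50)];b=b[b[:,2]>.16]
print('handle',cv2.minAreaRect((b[:,:2]*1000).astype(np.float32)),np.median(b[:,2]),[np.round(np.median(b[abs(b[:,0]-x)<.004][:,2]),4) for x in (.44,.46,.48)])
m=(W[...,2]>.080)&(W[...,2]<.095)&(abs(W[...,0]-.61)<.07)&(W[...,1]>-.08)&(W[...,1]<.15);L=W[m]
pts=[]
for x in(.585,.595,.605,.615):
  e=L[abs(L[:,0]-x)<.004][:,1];print(x,np.round([e.min(),e.max(),(e.min()+e.max())/2],4))
for y in np.arange(-.03,.1,.02):
  e=L[abs(L[:,1]-y)<.003];pts.append((y,np.percentile(e[:,0],1)))
print(np.round(pts,4),np.degrees(np.polyfit(*np.array(pts).T,1)))
# white screws
w=(k.min(-1)>150);w[12:]=0;w[:,:180]=0;w[:,340:]=0
n,lab,st,ce=cv2.connectedComponentsWithStats(w.astype(np.uint8))
for i in range(1,n):
  if st[i,4]>10: print(ce[i],np.nanmedian(W[lab==i],axis=0))
```

```text
pin n 1793 tip x 0.5400731684567885 ztop [np.float64(0.1928), np.float64(0.1929), np.float64(0.1928)]
axis 2.8323028 [517.99255   37.653263] [np.float64(0.0367), np.float64(0.0375), np.float64(0.0383)]
handle ((459.220947265625, 34.8027229309082), (59.929954528808594, 16.580785751342773), 3.3598222732543945) 0.20251385989563342 [np.float64(0.2026), np.float64(0.2027), np.float64(0.2025)]
0.585 [-0.0399  0.1093  0.0347]
0.595 [-0.0397  0.11    0.0351]
0.605 [-0.0393  0.1102  0.0355]
0.615 [-0.0388  0.1109  0.036 ]
[[-0.03    0.5835]
 [-0.01    0.5826]
 [ 0.01    0.5812]
 [ 0.03    0.5801]
 [ 0.05    0.5789]
 [ 0.07    0.5775]
 [ 0.09    0.5764]] [-3.45470383 33.33750618]
[261.90909091   1.36363636] [0.61880464 0.03473563 0.08970666]
```

```bash
cat >> h.py <<'E'
YAW=3.2;O=np.array([.608,.0345]);c_,s_=np.cos(np.radians(YAW)),np.sin(np.radians(YAW));RB=np.array([[c_,-s_],[s_,c_]])
TIP=.081;ZP=.0508
def tcp(xt,yb,z=ZP): return [*(O+RB@[xt-TIP,yb]),z]
def meas(F0):
    s=env.read_state();b=RB.T@(s['tool_pos'][:2]-O);f=s['force']-F0
    fb=RB.T@f[:2];return b[0]+TIP,b[1],fb[0],fb[1],f[2],s['clock']
E
python3 - <<'E'
from h import *
q=down(YAW)
env.move_l(tcp(-.048,0,.18),q,feed=.2)
env.move_l(tcp(-.048,0),feed=.2)
for yb in(0,.05,-.05):
  env.move_l(tcp(-.048,yb),feed=.15);env.move_l(tcp(-.036,yb),feed=.08);env.hold(.3)
  F0=np.mean([env.read_state()['force'] for _ in range(1)],axis=0)
  print('bay',yb,F0,np.round(meas(F0),4));jam=False
  for x in np.arange(-.034,-.0095,.001):
    env.move_l(tcp(x,yb),feed=.04);m=meas(F0)
    if abs(m[2])>1.: print(round(x,4),np.round(m,4))
    if abs(m[2])>5 or abs(m[3])>4 or abs(m[4])>4: jam=True;break
  if jam: print('STOP',yb);break
  env.move_l(tcp(-.048,yb),feed=.1)
p,_=wshot();save('w3.png',p['color'])
E
```

```text
bay 0 [-0.98507618  0.01527206 -1.52267162] [-0.0362 -0.      0.      0.      0.      9.6583]
-0.033 [-0.033   0.      1.4358 -0.6339  0.585  10.1583]
-0.027 [-0.0269  0.      1.3631  0.8462  0.9927 11.6583]
-0.026 [-0.0259  0.      1.723  -0.0985  0.7891 11.9083]
-0.025 [-0.025  -0.      1.8211 -0.253   0.3266 12.1583]
-0.024 [-0.0239  0.      1.2604 -0.4673 -0.7396 12.4083]
-0.015 [-0.0151  0.     -1.2031  0.962   0.4338 14.6583]
-0.013 [-1.30000e-02  0.00000e+00 -1.33450e+00  6.03100e-01  4.61500e-01
  1.51583e+01]
-0.012 [-1.20000e-02  0.00000e+00 -1.26680e+00 -8.17000e-02 -3.24800e-01
  1.54083e+01]
-0.011 [-1.10000e-02 -0.00000e+00 -1.83500e+00 -3.89100e-01 -1.47400e-01
  1.56583e+01]
-0.01 [-9.90000e-03  0.00000e+00 -1.26950e+00 -9.27000e-02 -2.48300e-01
  1.59083e+01]
bay 0.05 [-0.4037264   0.2073987  -0.70908214] [-0.0362  0.0499  0.      0.      0.     17.525 ]
-0.016 [-1.6200e-02  5.0000e-02 -1.6383e+00  2.4900e-01 -2.9800e-02  2.2275e+01]
-0.015 [-1.5000e-02  5.0000e-02 -2.2154e+00 -1.5790e-01 -5.8500e-01  2.2525e+01]
-0.014 [-1.4000e-02  5.0000e-02 -1.9627e+00  1.5680e-01 -9.6250e-01  2.2775e+01]
-0.013 [-1.3000e-02  5.0000e-02 -1.7861e+00  1.8440e-01  1.5520e-01  2.3025e+01]
-0.012 [-1.2000e-02  5.0000e-02 -1.7643e+00 -6.2140e-01 -6.8690e-01  2.3275e+01]
-0.011 [-1.1000e-02  5.0000e-02 -2.5647e+00  9.4950e-01 -2.2010e-01  2.3525e+01]
-0.01 [-1.0000e-02  5.0000e-02 -3.1504e+00 -1.2750e-01 -7.2880e-01  2.3775e+01]
bay -0.05 [-0.1870756  -0.38781607 -1.77980657] [-0.0363 -0.05    0.      0.      0.     25.725 ]
-0.022 [-2.1900e-02 -5.0000e-02  1.1992e+00  4.8810e-01  3.4430e-01  2.8975e+01]
-0.016 [-1.7000e-02 -5.0000e-02 -5.3839e+00  2.9440e-01  4.3006e+00  3.0475e+01]
STOP -0.05
```

Bays at 0 and +50 mm gave softly, at about 1.3–3 N over 7 mm. The −50 mm bay went straight to 5.4 N, so that one is jammed. I'll drive it out by about 31 mm.

Run:
```python
from h import *
yb=-.05;F0=np.array([-.19,-.39,-1.78]);F0=np.array([-.4,-.1,-1.2])
ok=True
for x in (-.0145,-.012,-.005,.003,.009,.0145):
  env.move_l(tcp(x,yb),feed=.025);m=meas(F0);print(x,np.round(m,4))
  if abs(m[2])>24: ok=False;print('HARD');break
if ok:
  env.hold(.1);print(np.round(meas(F0),4))
  env.move_l(tcp(-.05,yb),feed=.12)
  p,W=wshot();save('w4.png',p['color']);np.savez('w4.npz',c=p['color'],W=W)
  a=vision.camera('scene');np.savez('s4.npz',c=a['color'],W=cloud(a))
  V=cloud(a);k=a['color'].astype(int)
  m=(k[...,0]>k[...,2]+60)&(V[...,2]>.045)&(V[...,2]<.08)&(abs(V[...,0]-.64)<.06)&(abs(V[...,1]-.03)<.11)
  B=(V[m][:,:2]-O)@RB
  for n in(-.05,0,.05):
    e=B[abs(B[:,1]-n)<.018];print(n,len(e),np.round(np.percentile(e[:,0],[5,50,95]),4),np.round(np.median(e[:,1]),4))
  save('s4.png',cv2.resize(a['color'][170:250,250:450],None,fx=4,fy=4))
print(env.read_state()['clock'])
```

```text
-0.0145 [-1.69000e-02 -5.00000e-02 -1.06282e+01 -5.60000e-02  6.59910e+00
  3.07750e+01]
-0.012 [-1.56000e-02 -5.01000e-02 -1.57305e+01  9.23000e-02  9.74610e+00
  3.10250e+01]
-0.005 [-8.80000e-03 -5.02000e-02 -1.66345e+01 -6.87700e-01  1.05972e+01
  3.14583e+01]
0.003 [-8.00000e-04 -5.02000e-02 -1.54396e+01 -1.82300e-01  9.81450e+00
  3.19250e+01]
0.009 [ 5.30000e-03 -5.03000e-02 -1.65515e+01 -8.18100e-01  1.11186e+01
  3.23167e+01]
0.0145 [ 1.08000e-02 -5.03000e-02 -1.65038e+01 -3.42800e-01  1.08918e+01
  3.26833e+01]
[ 1.08000e-02 -5.03000e-02 -1.60922e+01  5.09000e-02  9.82840e+00
  3.27833e+01]
-0.05 72 [0.027  0.0415 0.0554] -0.05
0 2 [0.0263 0.0265 0.0266] -0.0078
0.05 6 [0.0248 0.0254 0.029 ] 0.0467
33.5667
```

View pics/s4.png

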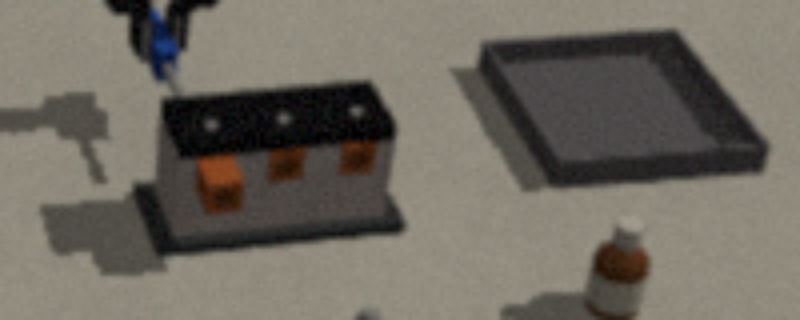

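Picture 4: the right-hand cartridge (seen from the front) stands about 28 mm out at (220,183). The other two are flush at (287,163) and (358,157). The rod is clear of the bay. Now I'll put the rod back on the black pad.

Run:
```python
from h import *
W=np.load('w4.npz')['W'];k=np.load('w4.npz')['c'].astype(int)
m=(k[...,2]>k[...,0]+50);m[:190]=0;m[330:]=0;m[:,:225]=0;m[:,280:]=0
b=W[m];b=b[(b[:,2]>.05)&(b[:,2]<.1)];print('handle tops',[np.round(np.median(b[abs((b[:,0]-b[:,0].mean()))<.05][:,2]),4)],np.round(np.polyfit(b[:,0],b[:,2],1),3), len(b))
env.move_l(tcp(-.05,-.05,.11),feed=.25)
q=down(23.8)
env.move_ptp([.459,-.366,.09],q)
env.move_l([.459,-.366,.02],feed=.15)
env.hold(.15);f0=env.read_state()['force'][2]
for z in(.013,.0095,.008):
  env.move_l([.459,-.366,z],feed=.04);s=env.read_state();print(z,s['tool_pos'],s['force'][2]-f0)
  if s['force'][2]-f0>6: break
env.hold(.15)
env.gripper_open();env.move_l([.459,-.366,.11],feed=.25)
p,W=wshot();save('w5.png',p['color'])
b=W[120:230,225:270].reshape(-1,3);kk=p['color'].astype(int)[120:230,225:270].reshape(-1,3);b=b[(kk[:,2]>kk[:,0]+40)&(b[:,2]>.015)]
print(np.nanmedian(b,axis=0),env.read_state()['clock'],env.read_state()['opening'])
```

```text
handle tops [np.float64(0.074)] [-0.052  0.099] 3453
0.013 [ 0.458734   -0.36585741  0.01270207] 0.8713233337440519
0.0095 [ 0.45879453 -0.36587291  0.00918015] 0.20466361471014372
0.008 [ 0.45900302 -0.36597747  0.00794935] 0.8860045574472275
[ 0.46243787 -0.36277552  0.030307  ] 38.2833 0.08517037190879154
```

View pics/w5.png

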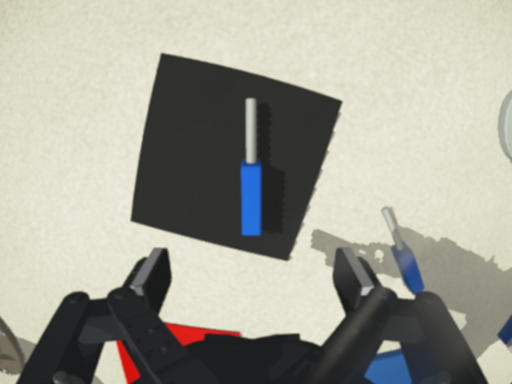

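Picture 5: the rod is back on the black pad, handle at (251,198), and the gripper is clear. Next I'll grip the cartridge with less than 30 N, high enough that the fingertips stay above its underside, and pull.

```bash
cat >> h.py <<'E'
def front():
  a=vision.camera('scene');V=cloud(a);k=a['color'].astype(int)
  m=(k[...,0]>k[...,2]+60)&(V[...,2]>.04)&(V[...,2]<.08)&(V[...,0]>.6)&(V[...,0]<.75)&(V[...,1]>-.06)&(V[...,1]<.01)
  B=(V[m][:,:2]-O)@RB;print('front',len(B),np.round(np.percentile(B[:,0],[50,95,99]),4) if len(B) else '');return a
def tb(x,y,z): return [*(O+RB@[x,y]),z]
E
python3 - <<'E'
from h import *
q=down(YAW)
env.move_l([.459,-.366,.20],feed=.3)
env.move_ptp(tb(.044,-.05,.16),q);env.hold(.2)
env.move_l(tb(.044,-.05,.085),feed=.2);env.move_l(tb(.044,-.05,.050),feed=.08);env.hold(.2)
s=env.read_state();print(s['clock'],s['tool_pos'],s['force'],tb(.044,-.05,.05))
env.close(26);env.hold(.2)
s=env.read_state();print(s['clock'],s['opening'],s['force']);F0=s['force']
a=front()
for x in(.048,.053,.058):
  env.move_l(tb(x,-.05,.05),feed=.03);s=env.read_state();print(x,RB.T@(s['tool_pos'][:2]-O),s['force']-F0,s['opening'])
a=front();save('s6.png',cv2.resize(a['color'][170:250,250:450],None,fx=4,fy=4))
print(s['clock'])
E
```

```text
41.7417 [ 0.65513498 -0.0129143   0.05061168] [-0.07337333  0.9064442  -0.08041781] [np.float64(0.6547224688736654), np.float64(-0.01296589198939984), 0.05]
42.525 0.024104618985850507 [-1.19728009  0.07643829  2.25401781]
front 38 [0.0459 0.0559 0.0569]
0.048 [ 0.04507604 -0.05000726] [-12.18387479  -0.26102927   8.8976401 ] 0.023795797088755982
0.053 [ 0.04909685 -0.05007798] [-15.0075793   -1.46317207   8.818856  ] 0.02325720754937563
0.058 [ 0.05422156 -0.05006855] [-13.82796428  -0.43119188   6.40074944] 0.023436616676966653
front 52 [0.0476 0.0653 0.0677]
43.4917
```

View pics/s6.png

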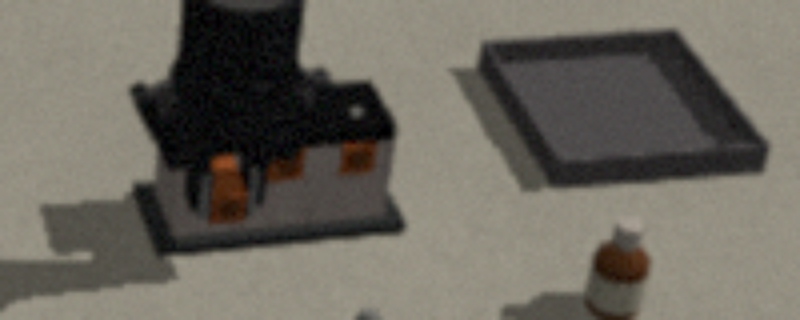

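Picture 6: the cartridge is moving with the fingers, its front about 10 mm farther out at (226,200). I'll keep pulling.

Run:
```python
from h import *
for x in(.066,.072,.085):
  env.move_l(tb(x,-.05,.05),feed=.03);s=env.read_state();print(x,RB.T@(s['tool_pos'][:2]-O),s['force'],s['opening'])
env.hold(.1);a=front()
env.move_l(tb(.095,-.05,.12),feed=.15)
env.hold(.2)
p,W=wshot();save('w7.png',p['color'])
b=vision.camera('side');a=vision.camera('scene');np.savez('s7.npz',sc=a['color'],wc=cloud(a),ss=b['color'],ws=cloud(b))
save('s7.png',np.vstack([cv2.resize(a['color'][160:250,250:450],None,fx=3,fy=3),cv2.resize(b['color'][110:210,200:400],None,fx=3,fy=3)]))
k=p['color'].astype(int);m=(k[...,0]>k[...,2]+60)&(W[...,2]>.1);q=W[m];print('cart top',len(q),np.round(np.percentile(q,[5,50,95],axis=0),4) if len(q) else'')
s=env.read_state();print(s['clock'],s['tool_pos'],s['force'],s['opening'])
for ww in('wc','ws'):
  V=np.load('s7.npz')[ww].reshape(-1,3);m=(V[:,2]>.018)&(V[:,2]<.028)&(abs(V[:,0]-.52)<.11)&(abs(V[:,1]-.32)<.11);print(cv2.minAreaRect((V[m][:,:2]*1000).astype(np.float32)))
```

```text
0.066 [ 0.06625482 -0.04998221] [-0.1944037  -0.42381052 -0.26200891] 0.0234331391303688
0.072 [ 0.07226694 -0.0499342 ] [ 0.05684524 -0.84682025  0.25730025] 0.023085582682601767
0.085 [ 0.08501923 -0.04993292] [-0.47100699 -0.06240401  0.33312101] 0.023342328214782247
front 62 [0.0783 0.0956 0.0965]
cart top 3955 [[ 0.6739 -0.0204  0.1316]
 [ 0.6991 -0.0097  0.141 ]
 [ 0.7152  0.0012  0.1421]]
46.0167 [ 0.70525857 -0.01013157  0.11920509] [ 0.02419114  0.81647045 -0.03905518] 0.023084134610908625
((520.490966796875, 320.9044189453125), (169.51962280273438, 166.4207763671875), 2.666206121444702)
((520.6434936523438, 319.66680908203125), (159.57725524902344, 167.87863159179688), 1.1022388935089111)
```

View pics/s7.png

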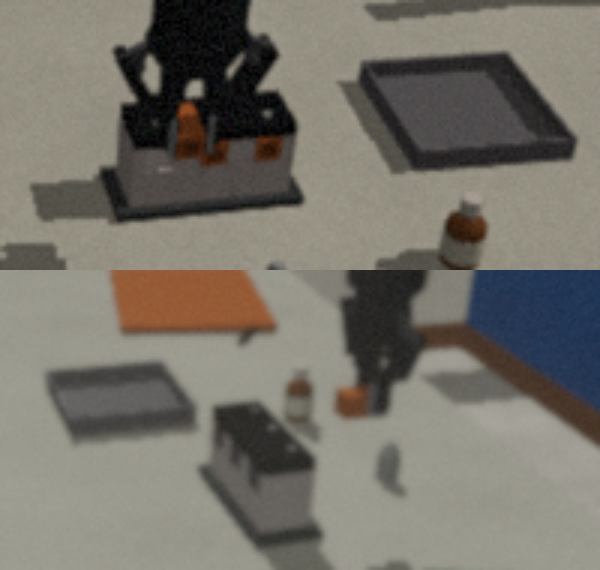

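View pics/w7.png

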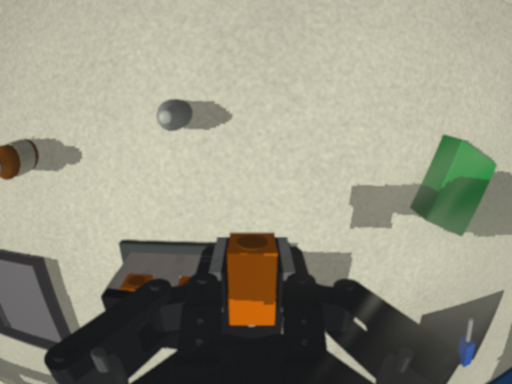

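Pictures 7 and 8: the cartridge is held level between the fingers (wrist view, (252,280)), wholly out of the bay. The tray is free and the oil bottle, objective and slide box are untouched. Next I'll carry it to the tray.

Run:
```python
from h import *
env.move_l(tb(.095,-.05,.16),feed=.2)
env.move_l([.525,.32,.15],feed=.22)
env.move_l([.525,.32,.03],feed=.15);env.hold(.3)
f0=env.read_state()['force'][2]
for z in(.018,.013,.010,.0085,.0075,.0065,.0055):
  env.move_l([.525,.32,z],feed=.02);s=env.read_state();print(z,s['tool_pos'],s['force'][2]-f0)
  if s['force'][2]-f0>2.5: break
env.hold(.2)
env.gripper_open();env.hold(.2)
env.move_l([.525,.32,.16],feed=.15)
p,W=wshot();b=vision.camera('side');a=vision.camera('scene')
C=np.zeros((600,800,3),np.uint8);C[:384,:512]=p['color'];C[384:,:480]=cv2.resize(a['color'][160:250,250:450],(480,216));C[:270,512:]=cv2.resize(b['color'][130:310,190:382],(288,270));C[384:,490:]=cv2.resize(a['color'][170:280,130:288],(310,216))
save('fin.png',C)
k=p['color'].astype(int);m=(k[...,0]>k[...,2]+60)&(abs(W[...,0]-.515)<.07)&(abs(W[...,1]-.32)<.07);q=W[m];print(np.round(np.percentile(q,[5,50,95],axis=0),4))
for n,P in(('scene',a),):
  V=cloud(P)
  for l in('oil','slidebox','objective','rod'):
    for r in models.cut_out(l,P)[:2]:
      e=V[r['mask']];print(l,round(r['score'],2),r['rect'],np.round(np.nanmedian(e,axis=0),3))
print(env.read_state()['clock'])
```

```text
0.018 [0.5250083  0.32005045 0.01800262] -0.2188298948746476
0.013 [0.52490108 0.31989378 0.01281419] -0.9764072830590589
0.01 [0.5249096  0.31990486 0.00981477] -0.4083894792576543
0.0085 [0.52493119 0.31995641 0.00840537] -0.303926240686969
0.0075 [0.52496194 0.31995136 0.00743952] -0.4515343316123234
0.0065 [0.52498049 0.31995063 0.00643369] -0.17491568796102303
0.0055 [0.52509197 0.3200553  0.00617839] 6.015225863894758
[[0.4921 0.3088 0.0171]
 [0.5141 0.3202 0.0284]
 [0.5344 0.3315 0.0295]]
oil 0.55 [391.8, 223.3, 415.6, 250.5] [0.74  0.231 0.036]
slidebox 0.97 [213.6, 236.8, 245.4, 269.3] [ 0.744 -0.217  0.033]
slidebox 0.24 [290.2, 193.5, 312.3, 227.7] [ 0.634 -0.019  0.055]
objective 0.74 [333.6, 247.3, 349.0, 263.6] [0.777 0.054 0.024]
rod 0.79 [98.2, 192.9, 122.1, 207.9] [ 0.461 -0.544  0.016]
rod 0.73 [309.7, 191.1, 332.7, 228.7] [0.633 0.035 0.068]
54.4833
```

View pics/fin.png

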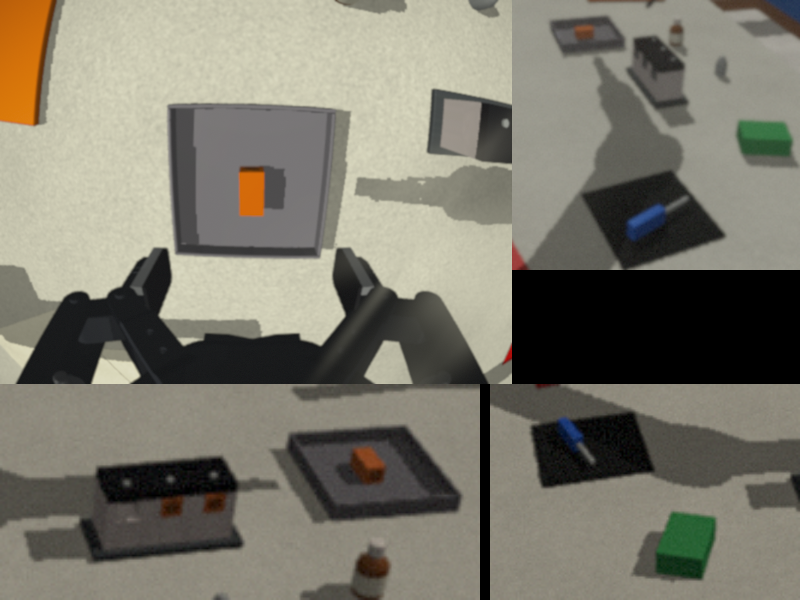

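Picture 9: the cartridge sits flat in the tray at (252,192), and the rod lies on the black pad. The other two cartridges are flush, the bystanders haven't moved, and the gripper is clear. Handing in.

```bash
python3 -c "
from h import *
job.hand_in();print(env.read_state()['clock'])"
```

```text
the job is handed in; nothing more can be done
the job is handed in; nothing more can be done
```

The jammed cartridge is out and lying flat in the grey tray, and the job was handed in at about 54.5 s of the 72 s limit.

- **Finding it:** I pressed all three cartridges with the rod. The middle and left ones (seen from the robot) gave softly at about 1.3–3 N. The right one (lowest y) went straight to 5.4 N, so I took it as jammed.
- **Driving it out:** I pushed it about 28 mm out with the rod; the force peaked at about 17 N along the rod. I then put the rod back at its starting place on the black pad.
- **Drawing and placing:** I gripped the cartridge at 26 N and pulled it free, with about 15 N of drag. I lowered it until it touched the tray floor at about 6 N, then opened the gripper.

**Last checks:**
- The cartridge's top reads about 28–29 mm high, as expected for lying flat on the tray floor.
- The pictures show the two sound cartridges flush and the rod on the pad.
- The oil bottle, slide box and objective are within about 2 mm of where they started, and the gripper touches nothing.

One check disagreed: in the last scene picture the network missed the rod on the pad. It reported the look-alike rod and a bay instead, but the rod is plainly on the pad in both the scene and side pictures.

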